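# Turn the medicine carousel to the red-capped jar

## Robot

A 6-joint arm with a two-finger parallel gripper is mounted at the origin on the work surface. World frame = base frame: x ahead of the robot, y to its left, z up, the work surface at z = 0. Lengths are in m, angles in rad, forces in N, time in s.
With the tool pointing down it reaches from about 0.3 to 0.85 m from the base axis. Payload 4.2 kg.
Tool frame: the origin (TCP) lies at the very end of the fingers, on their centre line; the grasp point (between the pads) lies 19 mm behind it (r.hold_point_z is the z of the grasp point in the tool frame, in m); z points along the fingers, y is the direction in which the jaws open and shut (so a half turn about z gives the same grasp; the last joint's range is limited). The gripper opens to 91 mm and grips with 3 to 60 N. Pads are 32 mm wide; open, the fingers measure 118 mm over their backs; the gripper's body (76 mm by 178 mm) begins 60 mm behind the grasp point.
Start: joints at [1.103, 0.32, 1.565, -0, 1.257, -0.02], TCP at [0.249, 0.518, 0.214] pointing down, gripper open.
Joint ranges: [-3.11, 3.11], [-0.84, 2.01], [0.21, 2.61], [-1.34, 4.49], [0.05, 2.63], [-2.56, 2.56]. Speed limits (rad/s): [2.57, 2.57, 3.14, 3.14, 3.14, 3.14].

## Interface

Orientations are given as a rotation vector (axis times angle).
In Python, from rig import r gives the robot as it stands. The module is installed in compiled form; this text tells all that it offers.
- The arm moves only by the tool servo_tool, never from a script. Its argument "commands" is a list that holds one entry, the list of rows, each a list of 5 numbers: the shift along the tool's x, y, z in mm, then the turn about the tool's z in rad, then the finger opening in mm, from 0 to 91.2. A call has exactly 5 rows; each row shifts and turns the commanded pose from where the row before left it, along the tool's axes as they then stand; what a row does not reach is not made up. A row lasts 1/12 s, in which the tool goes at most 41.7 mm and 7.16 degrees, less where a joint would pass 70% of its speed; a pose out of reach is approached as far as the arm can. A call with a gripper value outside its range is refused whole. The fingers move at their own pace and stop on an object; "force" is the grip in N (left out, the last holds). Time passes only in rows, so rows that do not move let the fingers close, or fill a call up. It gives the time, the measured TCP pose, the force and the opening at its end, in the units of the state.
- r.get_state(): the state, without advancing time (a new reading comes with each control period).
- r.get_image(name): name is "scene" or "top" or "wrist"; returns a dict with "color" (384x512x3 uint8, blue, green, red), "K" (3x3 intrinsics, pixels), "dist" ([k1, k2, p1, p2, k3] as OpenCV has them; the pictures are not rectified), "cam_to_world" (4x4, takes a point from camera to world coordinates). Camera axes: x right, y down, z forward; pixel columns grow to the right and rows downward; lengths in m; the calibration is good to about 2 mm. A picture is of the moment at which its call begins. There is no depth.
- r.close_job(): hands the job in, once; it reports no verdict.
The state is a dict: "clock": time; "q": joint angles; "qd": joint speeds; "tau": joint torques, N m; "ee_pos": TCP position; "tcp_rot": TCP orientation; "wrist_force": force on the tool from outside, world axes, zero at the start; "wrist_torque": the same for the moment, N m; "finger_gap": finger opening in m.
Only numpy, scipy, OpenCV 4.12 (cv2) and the standard library are available. Lean on these libraries where they do the work, as an engineer would, in place of code of your own. Each camera call takes 0.05 s, during which the arm holds its last target. There are 200 camera calls.

## Task

Turn the medicine carousel by its black rubber rim, pressing firmly enough to carry it but gently, and sweeping in the gaps between the blue covers, taking a new hold as often as needed, until the jar with the red cap stands squarely at the front, in line with the green pointer. Leave it at rest there with all four jars upright in their places; do not touch the jars and do not disturb the other packages on the bench.

Things in the scene. Friction and masses are not known exactly. Their poses are not given: they have to be found in the camera images.
- stand: Fixed stand of the medicine carousel: white board 400 x 400 x 12 mm flat on the bench. Origin: centre of its underside, on the platter's axis; z up; its FRONT is its own -x. Between two blue rim covers the platter's rim lies open on the stand's left and right: from 55 to 145 and from -145 to -55 degrees about z, counted from the stand's +x. A fixed steel post 48 mm wide, 124 mm high stands in the middle.
- pointer (a point): Middle of the green pointer, a 50 mm strip on top of the front blue cover, 152 mm from the axis straight towards the stand's front (-x). The front cover spans 35 degrees either side of it, 130 to 176 mm from the axis, its top 82 mm above the bench.
- back_cover (a point): Middle of the top of the back blue cover, 82 mm above the bench; the cover spans 55 degrees either side of the stand's +x, 130 to 176 mm from the axis.
- axis (a point): Point on the platter's axis, 60 mm above the bench, the mean height of the black rim's top; fixed to the stand. The rim: smooth rubber, no handle or lugs, clear of anything from 124 to 160 mm from the axis (inside is the white middle, top 64 mm up). It is warped: its top lies anywhere from 56 to 64 mm above the bench, depending on the spot, so feel for it at each new hold.
- platter (a joint): Angle of the platter (disc 320 mm wide) about its upright axis, rad, counter-clockwise from above positive, 0 as found, no end stops. Turn it by pressing a fingertip on the rim in an open window and sweeping along it; lift, go back and repeat. Stiff bearing: it takes 2 to 3 N along the rim, so a light touch slips; 10 to 20 N of downward press carries it. Never over 45 N. It does not coast.
- jar_red_centre (a point): The marked item: white medicine jar with RED cap and red label, 66 mm high, 56 mm diameter, about 0.16 kg, standing loose on the white middle of the platter 60 mm from its axis; its underside is 64 mm above the bench. Point at its centre, half-way up (97 mm above the bench), z up.
- jar_a_centre (a point): White medicine jar with WHITE cap and blue label, 66 mm high, 56 mm diameter, about 0.16 kg, standing loose on the white middle of the platter 60 mm from its axis; its underside is 64 mm above the bench. Point at its centre, half-way up (97 mm above the bench), z up.
- jar_b_centre (a point): White medicine jar with WHITE cap and blue label, 66 mm high, 56 mm diameter, about 0.16 kg, standing loose on the white middle of the platter 60 mm from its axis; its underside is 64 mm above the bench. Point at its centre, half-way up (97 mm above the bench), z up.
- jar_c_centre (a point): White medicine jar with WHITE cap and blue label, 66 mm high, 56 mm diameter, about 0.16 kg, standing loose on the white middle of the platter 60 mm from its axis; its underside is 64 mm above the bench. Point at its centre, half-way up (97 mm above the bench), z up.
- syrup_centre (a point): Bystander: amber glass bottle, 66 mm diameter, 170 mm tall, white cap, standing on the bench. Point at its centre, 85 mm up.
- carton_centre (a point): Bystander: white carton with red and blue bands, 70 x 130 x 60 mm (x, y, z), on the bench. Point at its centre, 30 mm up.
- pack_centre (a point): Bystander: white pack with a yellow band, 90 x 150 x 45 mm (x, y, z), on the bench. Point at its centre, 22 mm up.
Mind the look-alikes: they are no part of the job. What is shaped like the part that bears jar_c_centre but orange or yellow is not meant. What is meant by the part that bears jar_red_centre is not orange, and is the smaller of those in its own colour.

How it is judged:
By the outcome, as a careful person would: the job done as asked, in the order asked, and still so for the second after the job is handed in, with the robot touching nothing.
It also fails if it takes over 61 s, if anything falls off the work surface, if the arm or the gripper's body presses on something with over 40 N, if the wrist force passes 120 N, or if a joint passes its speed limit or range.

## Working session

There is one attempt and no reset: what is moved stays moved. The work goes in short steps, Python scripts to look and compute and a tool call to move; the robot and the scene stay as the last step left them, time stands still between calls to the robot, and variables do not carry over. Pictures are saved under pics/ and viewed, about 8 in all and at most 12, crops included, and the job is handed in when it is done.

Besides the shell and the picture viewer there is one more tool, called after "Call:" as name(argument=value, ...), one argument or row to a line, values as JSON. servo_tool: Moves the arm, as the interface text tells. Its arguments: {"type":"object","properties":{"commands":{"type":"array","items":{"type":"array","items":{"type":"array","items":{"type":"number"}}}},"force":{"type":"number"}},"required":["commands"]}

```bash
mkdir -p pics
python3 - <<'E'
from rig import r
import cv2,numpy as np,pickle
s=r.get_state();print({k:np.round(v,3).tolist() for k,v in s.items()})
d={n:r.get_image(n) for n in("scene","top")}
pickle.dump(d,open("im0.pkl","wb"))
for n in d:
  print(n,d[n]["K"].round(1).tolist(),np.round(d[n]["dist"],3),d[n]["cam_to_world"].round(3).tolist())
cv2.imwrite("pics/top0.png",cv2.resize(d["top"]["color"],(800,600)))
cv2.imwrite("pics/scene0.png",cv2.resize(d["scene"]["color"],(800,600)))
E
```

```text
{'clock': 0.0, 'q': [1.103, 0.32, 1.566, -0.0, 1.257, -0.02], 'qd': [-0.001, -0.001, 0.0, -0.001, 0.001, -0.002], 'tau': [-0.001, -41.245, -23.197, 0.073, 0.046, -0.0], 'ee_pos': [0.249, 0.518, 0.213], 'tcp_rot': [-0.697, -3.063, 0.003], 'wrist_force': [0.73, -0.334, -0.137], 'wrist_torque': [0.001, 0.003, -0.02], 'finger_gap': 0.091}
scene [[464.5, 0.0, 249.8], [0.0, 464.5, 191.8], [0.0, 0.0, 1.0]] [-0.027  0.     0.     0.     0.   ] [[-0.85, 0.391, -0.354, 1.084], [0.527, 0.622, -0.579, 0.845], [-0.006, -0.679, -0.734, 1.171], [0.0, 0.0, 0.0, 1.0]]
top [[430.8, 0.0, 258.8], [0.0, 430.8, 193.4], [0.0, 0.0, 1.0]] [0.054 0.    0.    0.    0.   ] [[-0.023, -0.996, 0.082, 0.476], [-1.0, 0.024, 0.011, -0.02], [-0.013, -0.082, -0.997, 1.28], [0.0, 0.0, 0.0, 1.0]]
```

View pics/top0.png

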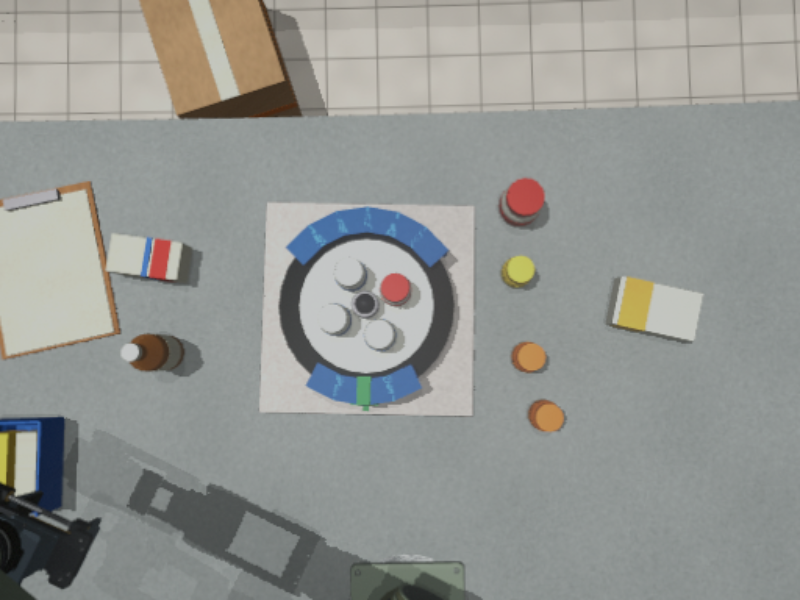

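View pics/scene0.png

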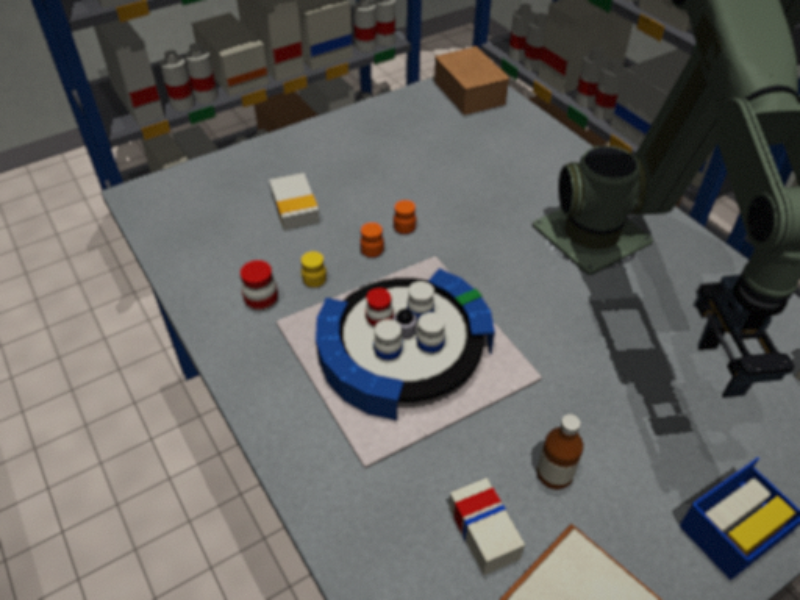

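The scene shows the carousel at about (366,304) in the top picture. There are two red caps: a small one on the platter at (396,288) and a big jar off the platter at (524,200). The one meant is the smaller, on the platter. The green pointer is at (364,390), facing the robot. Next I'll measure both views and enlarge the candidates.

```bash
cat > h.py <<'E'
import cv2,numpy as np
def rays(im,px):
    p=cv2.undistortPoints(np.float64(px).reshape(-1,1,2),im["K"],im["dist"]).reshape(-1,2)
    T=im["cam_to_world"];d=np.c_[p,np.ones(len(p))]@T[:3,:3].T
    return T[:3,3],d
def plane(im,px,z):
    o,d=rays(im,px);return o+d*((z-o[2])/d[:,2])[:,None]
def tri(i1,p1,i2,p2):
    o1,d1=rays(i1,[p1]);o2,d2=rays(i2,[p2])
    A=np.c_[d1[0],-d2[0]];t=np.linalg.lstsq(A,o2-o1,rcond=None)[0]
    a=o1+t[0]*d1[0];b=o2+t[1]*d2[0];return (a+b)/2,np.linalg.norm(a-b)
def circ(P):
    for _ in range(6):
        A=np.c_[2*P[:,:2],np.ones(len(P))];s=np.linalg.lstsq(A,(P[:,:2]**2).sum(1),rcond=None)[0]
        c=s[:2];R=np.sqrt(s[2]+c@c);e=abs(np.hypot(*(P[:,:2]-c).T)-R);P=P[e<max(.0015,2*np.median(e))]
    return c,R,len(P)
def blobs(im,m,amin=20):
    n,l,st,c=cv2.connectedComponentsWithStats(m.astype(np.uint8));return [(c[i].round(1),st[i,4]) for i in range(1,n) if st[i,4]>=amin]
def hsv(im):
    h=cv2.cvtColor(im["color"],cv2.COLOR_BGR2HSV).astype(int);return h[...,0],h[...,1],h[...,2]
def red(im):
    h,s,v=hsv(im);return ((h<6)|(h>174))&(s>150)&(v>90)
def green(im):
    h,s,v=hsv(im);return (h>45)&(h<85)&(s>100)&(v>50)
def blue(im):
    h,s,v=hsv(im);return (h>100)&(h<125)&(s>120)&(v>60)
E
python3 - <<'E'
from h import *;import pickle
d=pickle.load(open("im0.pkl","rb"));t,s=d["top"],d["scene"]
for n,im in d.items():
    print(n,"red",blobs(im,red(im)));print("green",blobs(im,green(im)))
h,S,v=hsv(t)
# black rim mask -> radial edge scan about rough centre
c0=np.array([234.,195.])
inn=[];out=[]
for a in np.radians(np.arange(0,360,2)):
    u=np.array([np.cos(a),np.sin(a)]);rr=np.arange(30,70,.25)
    val=cv2.remap(v.astype(np.float32),(c0[0]+rr*u[0]).astype(np.float32)[None],(c0[1]+rr*u[1]).astype(np.float32)[None],1)[0]
    k=np.argmax(val<110)
    if val[k]<110: inn.append(c0+rr[k]*u)
print("white disc",circ(plane(t,inn,.064)))
B=blue(t).astype(np.uint8);cs=[c for c in cv2.findContours(B,0,1)[0] if cv2.contourArea(c)>200]
for c in cs:
    P=plane(t,c.reshape(-1,2),.082);print("blue centroid",P.mean(0))
print("orange/yellow etc omitted")
cr=t["color"][110:280,160:360];cv2.imwrite("pics/crop.png",cv2.resize(cr,None,fx=4,fy=3.5,interpolation=cv2.INTER_CUBIC)[:600,:800])
pickle.dump(inn,open("inn.pkl","wb"))
E
```

```text
scene red [(array([163.2, 173.7]), np.int32(226)), (array([241.9, 190.1]), np.int32(158)), (array([305.1, 321. ]), np.int32(261))]
green [(array([299.5, 189.5]), np.int32(84))]
top red [(array([336.1, 125.5]), np.int32(385)), (array([102.1, 165.8]), np.int32(224))]
green [(array([232.1, 249.6]), np.int32(134))]
white disc (array([0.57312568, 0.06326082]), np.float64(0.1227240915475919), 138)
blue centroid [0.34152154 0.63502176 0.082     ]
blue centroid [0.4273197  0.01730384 0.082     ]
blue centroid [0.43225326 0.12082083 0.082     ]
blue centroid [0.70185212 0.05896883 0.082     ]
orange/yellow etc omitted
```

View pics/crop.png

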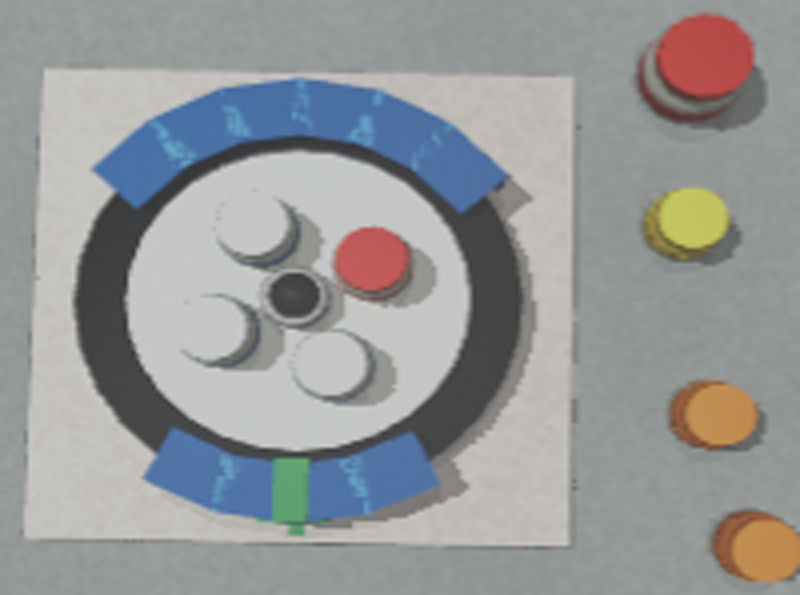

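The crop confirms it: the small red cap on the platter, at about (372,258) in the crop and raw (253,184), is meant. The big red jar at (705,55) is a look-alike.

```bash
sed -i 's/(s>150)&(v>90)/(s>125)\&(v>90)/' h.py
cat >> h.py <<'E'
def jar(t,ax,front):
    """red cap angle error in top view about ax, rad: +ve = needs ccw turn"""
    m=red(t);b=[x for x in blobs(t,m,40) if np.hypot(*(plane(t,[x[0]],.13)[0,:2]-ax))<.1]
    p=plane(t,[b[0][0]],.13)[0,:2]-ax;a=np.arctan2(p[1],p[0])
    return p+ax,np.hypot(*p),np.degrees(a),np.degrees((front-a+np.pi)%(2*np.pi)-np.pi),b[0]
E
python3 - <<'E'
from h import *;import pickle
d=pickle.load(open("im0.pkl","rb"));t,s=d["top"],d["scene"]
print("top red",blobs(t,red(t)),"scene",blobs(s,red(s)))
ax=np.array([.5731,.0633])
g=plane(t,[[232.1,249.6]],.082)[0];gs=plane(s,[[299.5,189.5]],.082)[0];print("green",g,gs,"tri",tri(t,[232.1,249.6],s,[299.5,189.5]),np.hypot(*(g[:2]-ax)))
# scene white disc
# board sides from top
c=[[ 170.5,129.6],[303.5,131.5],[302,265.5],[166.5,263.5]];P=plane(t,c,.012);print("corners",P.round(4).tolist(),P.mean(0))
h,S,v=hsv(t);w=((v>150)&(S<40)).astype(np.uint8)
B=blue(t).astype(np.uint8)
Q=np.vstack([x.reshape(-1,2) for x in cv2.findContours(B,0,1)[0] if cv2.contourArea(x)>200])
Q=plane(t,Q,.082);R=np.hypot(*(Q[:,:2]-ax).T);o=Q[(R<.2)&(R>.165)];print("outer arc",circ(o));o=Q[(R<.14)];print("inner arc",circ(o))
an=np.degrees(np.arctan2(*(Q[:,:2]-ax).T[::-1]))%360
k=(R<.2)
b=an[k&((an<90)|(an>270))];b=(b+180)%360-180;f=an[k&(an>90)&(an<270)];print("back ext",b.min(),b.max(),"front",f.min(),f.max())
front=np.arctan2(*(g[:2]-ax)[::-1]);print("front",np.degrees(front));print(jar(t,ax,front))
js=[x for x in blobs(t,red(t)) if abs(x[0][0]-253)<10][0][0];
E
```

```text
top red [(array([335.8, 125.8]), np.int32(433)), (array([102. , 165.8]), np.int32(248)), (array([252.6, 183.6]), np.int32(234))] scene [(array([163.3, 173.6]), np.int32(234)), (array([241.9, 190.1]), np.int32(161)), (array([305.3, 321.1]), np.int32(274))]
green [0.42075859 0.07008169 0.082     ] [0.41875618 0.06224505 0.082     ] tri (array([0.42230285, 0.06864404, 0.08985449]), np.float64(0.0028989504964686864)) 0.1524922858500652
corners [[0.778, 0.253, 0.012], [0.7623, -0.1439, 0.012], [0.3673, -0.1271, 0.012], [0.3821, 0.267, 0.012]] [0.57241243 0.06226657 0.012     ]
outer arc (array([0.57303644, 0.06373708]), np.float64(0.17376079636610262), 138)
inner arc (array([0.57218554, 0.06273843]), np.float64(0.13212001192163955), 113)
back ext -60.16143555079617 55.44943560328869 front 140.24655579539956 214.82257393825745
front 177.45108325477912
(array([0.59747809, 0.00833187]), np.float64(0.06013141222335141), np.float64(-66.08295069615895), np.float64(-116.46596604906198), (array([252.6, 183.6]), np.int32(234)))
```

Axis is about (0.573, 0.063), front at 177.6°, and red needs to turn about −116.5° (clockwise). I'll use the left window in two strokes, with fingers closed and tool x radial.

Call:
servo_tool(
  commands=[
    [[-35,-22,4,0,0],[-35,-22,4,0,0],[-35,-22,4,0,0],[-35,-22,4,0,0],[-35,-22,4,0,0]],
  ],
  force=10,
)

```text
clock: 0.52
ee_pos: [0.3594, 0.3416, 0.1935]
tcp_rot: [-0.696, -3.063, 0.001]
wrist_force: [1.3, -0.2, -1.3]
finger_gap: 0.0605
```

Call:
servo_tool(
  commands=[
    [[-35,-22,4,0,0],[-35,-22,4,0,0],[-35,-22,4,0,0],[-35,-22,4,0,0],[-35,-22,4,0,0]],
  ],
)

```text
clock: 0.93
ee_pos: [0.4696, 0.1665, 0.1736]
tcp_rot: [-0.697, -3.063, 0.0]
wrist_force: [-0.4, -0.4, -0.6]
finger_gap: 0.0273
```

Call:
servo_tool(
  commands=[
    [[0,0,0,0.119,0],[0,0,0,0.119,0],[0,0,0,0.119,0],[0,0,0,0,0],[0,0,0,0,0]],
  ],
)

```text
clock: 1.35
ee_pos: [0.469, 0.1683, 0.1737]
tcp_rot: [-1.226, -2.892, 0.001]
wrist_force: [-0.2, 0.7, 0.1]
finger_gap: 0.0004
```

```bash
cat >> h.py <<'E'
AX=np.array([.5728,.0633]);FR=np.radians(177.6)
def where(r,th=None,rad=.144):
    from scipy.spatial.transform import Rotation as R
    s=r.get_state();M=R.from_rotvec(s["tcp_rot"]).as_matrix();p=np.array(s["ee_pos"]);v=p[:2]-AX
    print("t%.2f"%s["clock"],"pos",p.round(4),"R %.4f th %.1f"%(np.hypot(*v),np.degrees(np.arctan2(v[1],v[0]))),"toolx %.1f"%np.degrees(np.arctan2(M[1,0],M[0,0])),"tilt",M[:2,2].round(4),"F",np.round(s["wrist_force"],1),"gap",round(float(s["finger_gap"]),4))
    if th is not None:
        a=np.radians(th);g=np.r_[AX+rad*np.array([np.cos(a),np.sin(a)]),p[2]]
        print("to th",th,"tool shift mm",(M.T@(g-p)*1e3).round(1),"turn",round(float(np.arctan2(M[1,0],M[0,0])-a),3))
E
python3 -c "
from h import *;from rig import r
where(r,134)"
```

```text
t1.35 pos [0.469  0.1683 0.1737] R 0.1477 th 134.7 toolx 134.1 tilt [-0.0007 -0.0002] F [-0.2  0.7  0.1] gap 0.0004
to th 134 tool shift mm [-3.7  1.7 -0. ] turn 0.001
```

Call:
servo_tool(
  commands=[
    [[-3.5,1.7,20,0,0],[0,0,30,0,0],[0,0,30,0,0],[0,0,20,0,0],[0,0,3,0,0]],
  ],
)

```text
clock: 1.77
ee_pos: [0.4699, 0.1665, 0.0675]
tcp_rot: [-1.223, -2.887, 0.008]
wrist_force: [-0.3, -1.1, 0.2]
finger_gap: 0.0003
```

Call:
servo_tool(
  commands=[
    [[0,0,2,0,0],[0,0,1,0,0],[0,0,1,0,0],[0,0,0,0,0],[0,0,0,0,0]],
  ],
)

```text
clock: 2.18
ee_pos: [0.4735, 0.1674, 0.068]
tcp_rot: [1.229, 2.889, 0.002]
wrist_force: [0.1, -0.2, 0.4]
finger_gap: 0.0007
```

```bash
python3 -c "
from h import *;from rig import r
where(r,134);cv2.imwrite('pics/s1.png',cv2.resize(r.get_image('scene')['color'][130:280,170:370],(800,600)))"
```

```text
t2.18 pos [0.4735 0.1674 0.068 ] R 0.1438 th 133.6 toolx 133.9 tilt [0.0021 0.0007] F [ 0.1 -0.2  0.4] gap 0.0007
to th 134 tool shift mm [ 0.2 -0.9 -0. ] turn -0.002
```

View pics/s1.png

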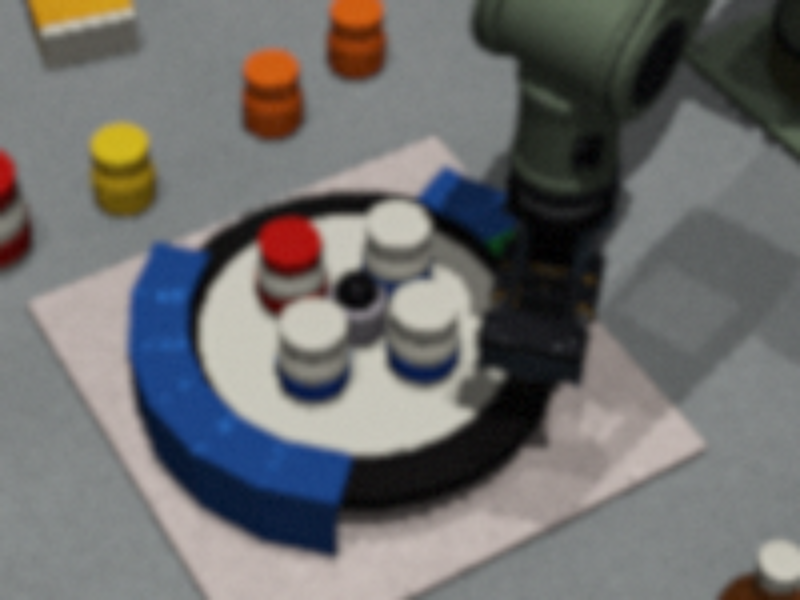

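The gripper (about (540,340)) is over the open rim just past the front cover and clear of the jars. Now I'll feel for the rim.

Call:
servo_tool(
  commands=[
    [[0,0,1.5,0,0],[0,0,1.5,0,0],[0,0,1,0,0],[0,0,0,0,0],[0,0,0,0,0]],
  ],
)

```text
clock: 2.65
ee_pos: [0.4728, 0.1671, 0.0628]
tcp_rot: [-1.23, -2.89, 0.0]
wrist_force: [-0.4, -0.4, -0.2]
finger_gap: 0.0005
```

Call:
servo_tool(
  commands=[
    [[0,0,1,0,0],[0,0,0.5,0,0],[0,0,0,0,0],[0,0,0,0,0],[0,0,0,0,0]],
  ],
)

```text
clock: 3.07
ee_pos: [0.4729, 0.1672, 0.0616]
tcp_rot: [1.23, 2.891, 0.0]
wrist_force: [-0.8, -0.1, 1.2]
finger_gap: 0.0005
```

Call:
servo_tool(
  commands=[
    [[0,0,0.5,0,0],[0,0,0.5,0,0],[0,0,0,0,0],[0,0,0,0,0],[0,0,0,0,0]],
  ],
)

```text
clock: 3.48
ee_pos: [0.4732, 0.1673, 0.0615]
tcp_rot: [1.23, 2.89, 0.002]
wrist_force: [-1.4, -0.9, 8.4]
finger_gap: 0.0006
```

Call:
servo_tool(
  commands=[
    [[0,0,0.7,0,0],[0,0,0,0,0],[0,0,0,0,0],[0,0,0,0,0],[0,0,0,0,0]],
  ],
)

```text
clock: 3.9
ee_pos: [0.4736, 0.1677, 0.0615]
tcp_rot: [1.23, 2.889, 0.003]
wrist_force: [-2.7, -0.4, 13.6]
finger_gap: -0.0001
```

Call:
servo_tool(
  commands=[
    [[0,2.5,0,0.0175,0],[-0.1,5,0,0.035,0],[-0.1,5,0,0.035,0],[-0.1,5,0,0.035,0],[-0.1,5,0,0.035,0]],
  ],
)

```text
clock: 4.32
ee_pos: [0.4912, 0.1818, 0.0615]
tcp_rot: [1.456, 2.782, 0.003]
wrist_force: [-1.3, -1.1, 12.1]
finger_gap: 0.0005
```

```bash
python3 -c "
from h import *;from rig import r
where(r);t=r.get_image('top');print(jar(t,AX,FR))"
```

```text
t4.32 pos [0.4912 0.1818 0.0615] R 0.1438 th 124.5 toolx 124.8 tilt [0.0024 0.0008] F [-1.3 -1.1 12.1] gap 0.0005
(array([0.58850116, 0.00530566]), np.float64(0.06008219676889442), np.float64(-74.85112386944255), np.float64(-107.54887613055746), (array([253.8, 186.9]), np.int32(231)))
```

Carried with no slip (8.8° for 9°). I'll continue.

Call:
servo_tool(
  commands=[
    [[-0.2,7.5,0,0.052,0],[-0.2,7.5,0,0.052,0],[-0.2,7.5,0,0.052,0],[-0.2,7.5,0,0.052,0],[-0.2,7.5,0,0.052,0]],
  ],
)

```text
clock: 4.78
ee_pos: [0.5247, 0.1985, 0.0615]
tcp_rot: [1.804, 2.569, 0.002]
wrist_force: [-1.3, -4.4, 11.4]
finger_gap: 0.0004
```

```bash
python3 -c "
from h import *;from rig import r
where(r)"
```

```text
t4.78 pos [0.5247 0.1985 0.0615] R 0.1435 th 109.6 toolx 109.9 tilt [ 0.0025 -0.0001] F [-1.3 -4.4 11.4] gap 0.0004
```

Call:
servo_tool(
  commands=[
    [[-0.2,7.5,0.1,0.052,0],[-0.2,7.5,0.1,0.052,0],[-0.2,7.5,0,0.052,0],[-0.2,7.5,0,0.052,0],[-0.2,7.5,0,0.052,0]],
  ],
)

```text
clock: 5.2
ee_pos: [0.5611, 0.2061, 0.0615]
tcp_rot: [2.122, 2.314, 0.001]
wrist_force: [-1.7, -3.5, 11.8]
finger_gap: 0.0004
```

Call:
servo_tool(
  commands=[
    [[-0.2,7.5,0,0.052,0],[-0.2,7.5,0,0.052,0],[-0.2,7.5,0,0.052,0],[-0.2,7.5,0,0.052,0],[-0.2,7.5,0,0.052,0]],
  ],
)

```text
clock: 5.62
ee_pos: [0.598, 0.2041, 0.0615]
tcp_rot: [2.404, 2.019, -0.0]
wrist_force: [-2.9, -4.5, 12.0]
finger_gap: 0.0005
```

Call:
servo_tool(
  commands=[
    [[-0.2,7.5,0,0.052,0],[-0.1,5,0,0.035,0],[0,2.5,0,0.018,0],[0,0,0,0,0],[0,0,0,0,0]],
  ],
)

```text
clock: 6.03
ee_pos: [0.6132, 0.2004, 0.0615]
tcp_rot: [2.504, 1.893, 0.002]
wrist_force: [-0.6, -4.7, 9.9]
finger_gap: 0.0006
```

```bash
python3 -c "
from h import *;from rig import r
where(r);t=r.get_image('top');print(jar(t,AX,FR))"
```

```text
t6.03 pos [0.6132 0.2004 0.0615] R 0.1429 th 73.6 toolx 74.2 tilt [ 0.0028 -0.0018] F [-0.6 -4.7  9.9] gap 0.0006
(array([0.53944895, 0.01039523]), np.float64(0.06253964225594623), np.float64(-122.22723984237014), np.float64(-60.17276015762981), (array([252.3, 205.2]), np.int32(199)))
```

Call:
servo_tool(
  commands=[
    [[0,0,-10,0,0],[0,0,-15,0,0],[0,0,-5,0,0],[-0.8,-15.6,0,-0.109,0],[-0.8,-15.6,0,-0.109,0]],
  ],
)

```text
clock: 6.5
ee_pos: [0.5817, 0.2074, 0.0898]
tcp_rot: [2.28, 2.161, 0.002]
wrist_force: [-0.2, 0.8, -0.3]
finger_gap: 0.0005
```

Call:
servo_tool(
  commands=[
    [[-0.8,-15.6,0,-0.109,0],[-0.8,-15.6,0,-0.109,0],[-0.8,-15.6,0,-0.109,0],[-0.8,-15.6,0,-0.109,0],[-0.8,-15.6,0,-0.109,0]],
  ],
)

```text
clock: 6.92
ee_pos: [0.5048, 0.1912, 0.0893]
tcp_rot: [-1.613, -2.696, -0.0]
wrist_force: [-0.8, -1.2, 0.4]
finger_gap: 0.0007
```

Call:
servo_tool(
  commands=[
    [[-0.8,-15.6,0,-0.109,0],[-0.8,-15.6,0,-0.109,0],[-0.8,-15.6,0,-0.109,0],[0,0,0,0,0],[0,0,0,0,0]],
  ],
)

```text
clock: 7.33
ee_pos: [0.4685, 0.1628, 0.0897]
tcp_rot: [1.165, 2.917, 0.001]
wrist_force: [-0.1, -0.5, -0.6]
finger_gap: 0.0006
```

```bash
python3 -c "
from h import *;from rig import r
where(r,135);t=r.get_image('top');print(jar(t,AX,FR));cv2.imwrite('pics/t2.png',cv2.resize(t['color'][120:270,150:350],(800,600)))"
```

```text
t7.33 pos [0.4685 0.1628 0.0897] R 0.1442 th 136.4 toolx 136.5 tilt [0.0005 0.0005] F [-0.1 -0.5 -0.6] gap 0.0006
to th 135 tool shift mm [-0.2  3.4  0. ] turn 0.026
(array([0.53818687, 0.01363267]), np.float64(0.06053852258672573), np.float64(-124.87261622971948), np.float64(-57.527383770280466), (array([251.1, 205.7]), np.int32(237)))
```

View pics/t2.png

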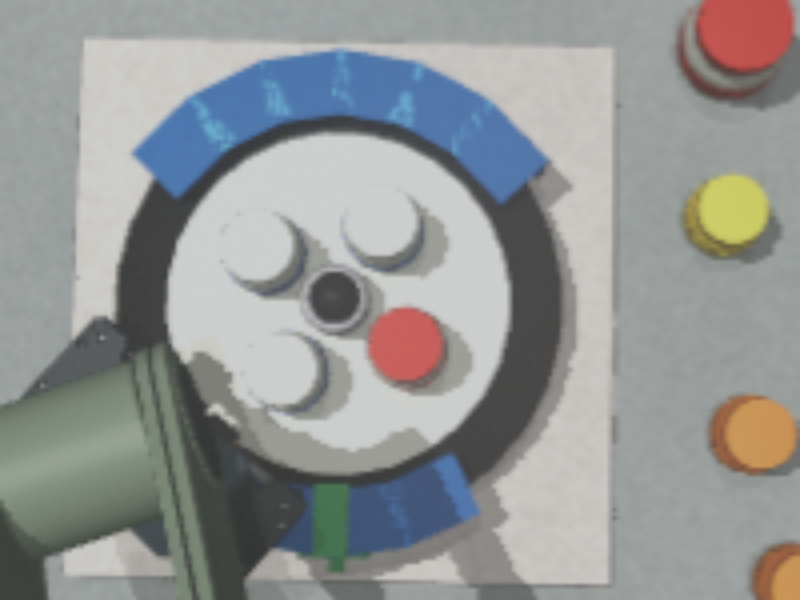

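The red cap is now at crop (407,345), the jars look to be standing, and 57.5° remain. Next is the second hold.

Call:
servo_tool(
  commands=[
    [[-0.2,3.4,10,0.026,0],[0,0,10,0,0],[0,0,3,0,0],[0,0,1,0,0],[0,0,0,0,0]],
  ],
)

```text
clock: 7.8
ee_pos: [0.4709, 0.1652, 0.065]
tcp_rot: [-1.199, -2.903, 0.001]
wrist_force: [0.1, 0.2, 1.0]
finger_gap: 0.0003
```

Call:
servo_tool(
  commands=[
    [[0,0,1,0,0],[0,0,1,0,0],[0,0,0,0,0],[0,0,0,0,0],[0,0,0,0,0]],
  ],
)

```text
clock: 8.22
ee_pos: [0.4711, 0.1651, 0.0638]
tcp_rot: [1.199, 2.903, 0.001]
wrist_force: [0.5, 0.1, 0.9]
finger_gap: 0.0005
```

Call:
servo_tool(
  commands=[
    [[0,0,0.7,0,0],[0,0,0.7,0,0],[0,0,0,0,0],[0,0,0,0,0],[0,0,0,0,0]],
  ],
)

```text
clock: 8.63
ee_pos: [0.471, 0.1651, 0.0621]
tcp_rot: [-1.199, -2.904, -0.0]
wrist_force: [-0.8, 0.6, -0.4]
finger_gap: 0.0001
```

Call:
servo_tool(
  commands=[
    [[0,0,0.7,0,0],[0,0,0.6,0,0],[0,0,0,0,0],[0,0,0,0,0],[0,0,0,0,0]],
  ],
)

```text
clock: 9.05
ee_pos: [0.471, 0.1651, 0.0609]
tcp_rot: [1.199, 2.904, 0.0]
wrist_force: [0.4, -0.1, -0.7]
finger_gap: 0.0
```

Call:
servo_tool(
  commands=[
    [[0,0,0.7,0,0],[0,0,0.6,0,0],[0,0,0,0,0],[0,0,0,0,0],[0,0,0,0,0]],
  ],
)

```text
clock: 9.47
ee_pos: [0.471, 0.1651, 0.0595]
tcp_rot: [-1.199, -2.904, -0.0]
wrist_force: [0.7, -0.4, -1.1]
finger_gap: 0.0002
```

Call:
servo_tool(
  commands=[
    [[0,0,0.7,0,0],[0,0,0.6,0,0],[0,0,0,0,0],[0,0,0,0,0],[0,0,0,0,0]],
  ],
)

```text
clock: 9.88
ee_pos: [0.4711, 0.1652, 0.0583]
tcp_rot: [1.199, 2.904, 0.0]
wrist_force: [-0.6, 0.8, 0.4]
finger_gap: 0.0002
```

Call:
servo_tool(
  commands=[
    [[0,0,0.7,0,0],[0,0,0.6,0,0],[0,0,0,0,0],[0,0,0,0,0],[0,0,0,0,0]],
  ],
)

```text
clock: 10.3
ee_pos: [0.4713, 0.1653, 0.0581]
tcp_rot: [1.199, 2.903, 0.001]
wrist_force: [-1.9, -0.7, 9.3]
finger_gap: 0.0005
```

Call:
servo_tool(
  commands=[
    [[0,0,0.7,0,0],[0,0,0.5,0,0],[0,0,0,0,0],[0,0,0,0,0],[0,0,0,0,0]],
  ],
)

```text
clock: 10.72
ee_pos: [0.4719, 0.1659, 0.058]
tcp_rot: [1.199, 2.902, 0.004]
wrist_force: [-4.8, 1.2, 15.8]
finger_gap: 0.0002
```

Call:
servo_tool(
  commands=[
    [[0,2.5,0,0.0175,0],[-0.1,5,0,0.035,0],[-0.2,7.5,0,0.052,0],[-0.2,7.5,0,0.052,0],[-0.2,7.5,0,0.052,0]],
  ],
)

```text
clock: 11.13
ee_pos: [0.4956, 0.1845, 0.058]
tcp_rot: [1.497, 2.759, 0.004]
wrist_force: [-1.9, -1.9, 14.0]
finger_gap: 0.0004
```

Call:
servo_tool(
  commands=[
    [[-0.2,7.5,0,0.052,0],[-0.2,7.5,0,0.052,0],[-0.2,7.5,0,0.052,0],[-0.2,7.5,0,0.052,0],[-0.2,7.5,0,0.052,0]],
  ],
)

```text
clock: 11.55
ee_pos: [0.5295, 0.2, 0.058]
tcp_rot: [1.841, 2.542, 0.002]
wrist_force: [-2.2, -4.9, 13.6]
finger_gap: 0.0003
```

Call:
servo_tool(
  commands=[
    [[-0.2,7.5,0,0.052,0],[-0.2,7.5,0,0.052,0],[-0.2,7.5,0,0.052,0],[-0.2,7.5,0,0.052,0],[-0.2,7.5,0,0.052,0]],
  ],
)

```text
clock: 11.97
ee_pos: [0.5658, 0.2062, 0.058]
tcp_rot: [2.155, 2.282, 0.0]
wrist_force: [-2.9, -5.1, 13.7]
finger_gap: 0.0008
```

Call:
servo_tool(
  commands=[
    [[-0.2,7.5,0,0.052,0],[-0.1,5,0,0.035,0],[0,0,0,0,0],[0,0,0,0,0],[0,0,0,0,0]],
  ],
)

```text
clock: 12.38
ee_pos: [0.5795, 0.2061, 0.0581]
tcp_rot: [2.248, 2.188, 0.004]
wrist_force: [1.0, -5.5, 10.4]
finger_gap: 0.0004
```

```bash
python3 -c "
from h import *;from rig import r
where(r);t=r.get_image('top');print(jar(t,AX,FR))"
```

```text
t12.38 pos [0.5795 0.2061 0.0581] R 0.1429 th 87.3 toolx 88.5 tilt [ 0.0053 -0.0017] F [ 1.  -5.5 10.4] gap 0.0004
(array([0.51125595, 0.06120679]), np.float64(0.06157963263546773), np.float64(-178.05202901249146), np.float64(-4.347970987508538), (array([233.5, 216.2]), np.int32(148)))
```

The top view of the cap is partly hidden by the arm (148 px). Tool travel says about 10–11° remain, so I'll go on 10° and then lift to look clear.

Call:
servo_tool(
  commands=[
    [[-0.1,5,0.1,0.035,0],[-0.2,7.5,0,0.052,0],[-0.2,7.5,0,0.052,0],[-0.1,5,0,0.035,0],[0,0,0,0,0]],
  ],
)

```text
clock: 12.85
ee_pos: [0.6038, 0.2027, 0.0581]
tcp_rot: [2.432, 1.983, 0.001]
wrist_force: [0.1, -6.4, 12.9]
finger_gap: 0.0006
```

Call:
servo_tool(
  commands=[
    [[0,0,0,0,0],[0,0,-5,0,0],[0,0,-15,0,0],[0,0,-20,0,0],[0,0,-30,0,0]],
  ],
)

```text
clock: 13.27
ee_pos: [0.6001, 0.2041, 0.1237]
tcp_rot: [-2.432, -1.984, 0.009]
wrist_force: [1.1, 1.1, 0.0]
finger_gap: 0.0009
```

Call:
servo_tool(
  commands=[
    [[20,0,-20,0,0],[30,0,0,0,0],[30,0,0,0,0],[30,0,0,0,0],[30,0,0,0,0]],
  ],
)

```text
clock: 13.68
ee_pos: [0.63, 0.343, 0.1456]
tcp_rot: [-2.434, -1.986, 0.0]
wrist_force: [1.0, -0.1, -1.0]
finger_gap: 0.0003
```

```bash
python3 -c "
from h import *;from rig import r
where(r);t=r.get_image('top');print(jar(t,AX,FR));b=[x for x in blobs(t,green(t),40)];print(b)
cv2.imwrite('pics/t3.png',cv2.resize(t['color'][120:270,150:350],(800,600)))"
```

```text
t13.68 pos [0.63   0.343  0.1456] R 0.2855 th 78.4 toolx 78.4 tilt [-0.0004  0.0002] F [ 1.  -0.1 -1. ] gap 0.0003
(array([0.51268343, 0.065188  ]), np.float64(0.06014620742091446), np.float64(178.20118271668048), np.float64(-0.6011827166804731), (array([232. , 215.7]), np.int32(236)))
[]
```

View pics/t3.png

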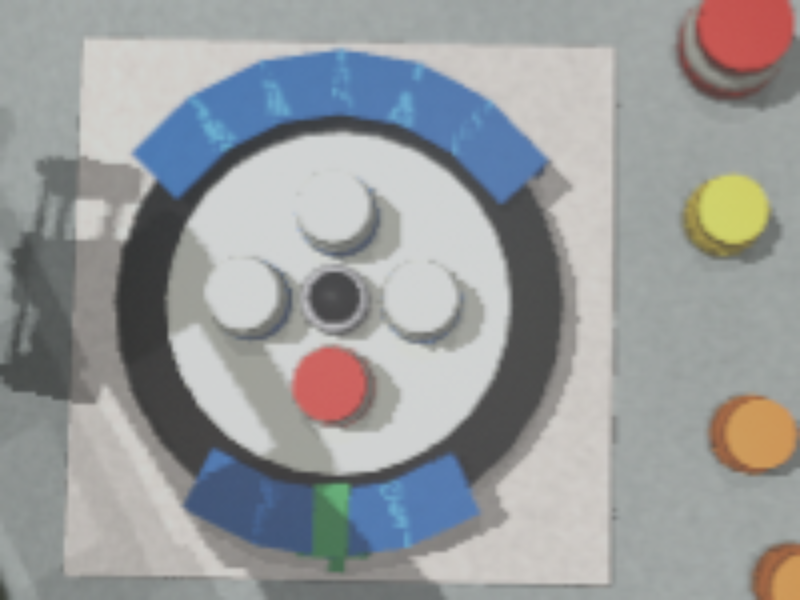

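The red cap is at crop (331,384), right behind the pointer at (331,520), and all the jars are upright. One independent check of the angle that doesn't depend on my axis estimate: the opposite-cap lines, plus the scene view.

Run:
```python
from h import *;from rig import r;import pickle
t=r.get_image('top');s=r.get_image('scene');d=pickle.load(open('im0.pkl','rb'))
g=cv2.resize(t['color'][120:270,150:350],None,fx=4,fy=4,interpolation=cv2.INTER_CUBIC)
c=cv2.HoughCircles(cv2.cvtColor(g,cv2.COLOR_BGR2GRAY),cv2.HOUGH_GRADIENT_ALT,1,60,param1=60,param2=.6,minRadius=32,maxRadius=46)
c=c[0];P=plane(t,(c[:,:2]+.5)/4-.5+[150,120],.13)[:,:2];k=np.hypot(*(P-AX).T)<.08
for p,q in zip(P[k],c[k]): v=p-AX;print(q.round(1),p.round(4),"r %.4f a %.1f"%(np.hypot(*v),np.degrees(np.arctan2(v[1],v[0]))))
# scene: red cap & green shift relative to initial, bias-corrected with first picture
J=[x for x in blobs(s,red(s),40)];print(J,blobs(s,green(s),20))
b=[x[0] for x in blobs(s,red(s),40) if abs(x[0][0]-270)<45 and abs(x[0][1]-190)<40]
rt=[x[0] for x in blobs(t,red(t),40) if abs(x[0][0]-232)<20][0]
b0=plane(d['scene'],[[241.9,190.1]],.125)[0,:2]-plane(d['top'],[[252.6,183.6]],.13)[0,:2]
if b:
  p=plane(s,b,.125)[0,:2]-b0;v=p-AX;print("scene a",np.degrees(np.arctan2(v[1],v[0])),np.hypot(*v));print("tri",tri(t,rt,s,b[0]))
# bystanders changed?
m=cv2.absdiff(t['color'],d['top']['color']).max(2)
print("diff pack/jars area",(m[110:290,300:470]>60).sum(),"carton area",(m[140:185,60:125]>60).sum())
print(blobs(t,red(t)))
cv2.imwrite('pics/s3.png',cv2.resize(s['color'],(800,600)))
```

```text
[332.  297.   37.4] [0.5711 0.0625] r 0.0019 a -154.5
[244.  292.   36.9] [0.5759 0.1214] r 0.0582 a 87.0
[337.  211.   39.3] [0.6291 0.0581] r 0.0565 a -5.3
[331.  383.   40.2] [0.5135 0.0642] r 0.0593 a 179.2
[419.  297.   35.8] [0.5697 0.0042] r 0.0592 a -93.0
[(array([163.3, 173.8]), np.int32(237)), (array([274.7, 191.4]), np.int32(131)), (array([305.2, 321.1]), np.int32(279))] []
scene a 176.75863693055507 0.05777932845702288
tri (array([0.51461537, 0.06387798, 0.1295572 ]), np.float64(0.004681782120450758))
diff pack/jars area 0 carton area 1722
[(array([335.8, 125.8]), np.int32(430)), (array([232. , 215.7]), np.int32(236))]
```

View pics/s3.png

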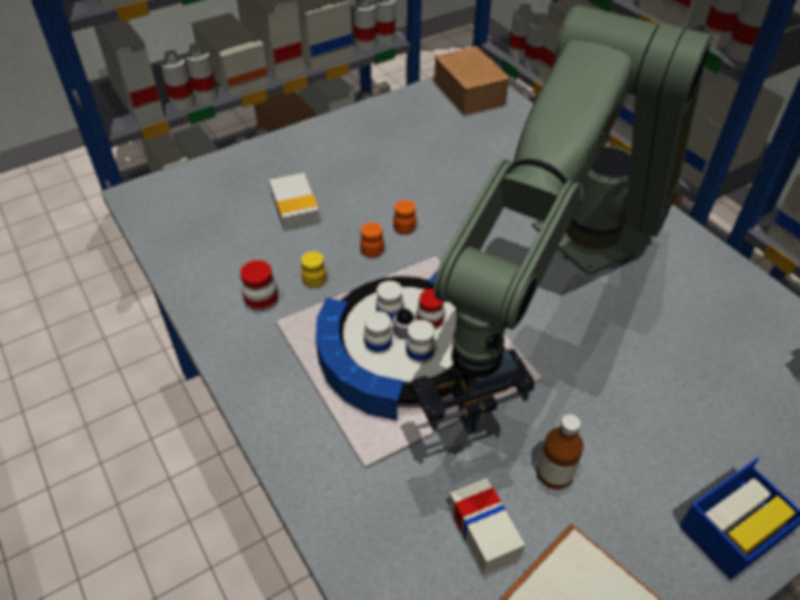

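The estimates bracket the pointer's 177.6° (cap 178.2°, cap-pair lines 177.0° both ways, scene view 176.8°). Everything is upright, the bystanders haven't moved and the gripper is clear, so I'm handing in.

```bash
python3 -c "
from rig import r
print(r.get_state()['wrist_force']);print(r.close_job())"
```

```text
[-0.03534603 -0.2081278   0.37573188]
the job is handed in; nothing more can be done
None
```

I turned the carousel about 116° clockwise, and the jar with the red cap now stands in line with the green pointer. It took two holds on the rim in the left window, each found by feel, with press readings of about 10–16 N. I lifted clear and handed in at about 14 s of the 61 s allowed.

**Alignment:** my measurements put the red jar between 176.8° and 178.2°, against the pointer at about 177.6°. That is within about 1° and straddles it. Two disagreed:
- A rougher triangulation from two views gave about 179.4°, but its rays missed each other by 4.7 mm.
- A rough circle fit of the cap gave 179.2°.

**Jars and other packages:** all four jars are upright in their places, and the last force reading showed no contact. The syrup bottle, the carton and the pack look unmoved. A top-view comparison in the carton's area did differ, which I put down to the arm hiding it. From the scene camera the carton's red band sits where it did at the start.

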